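# Open the latched hood of the tag engraver

## Task

Open the hood of the small tag engraver with fingertips alone: press its two orange release keys down together, one fingertip on each, and keep both down until the hood has sprung well ajar. Then let go of the keys and push the hood back by its front edge until it stands upright and stays open by itself. Grip nothing, do not force the hood, and leave the machine and the small things round it where they are.

Things in the scene. Friction and masses are not known exactly. Their poses are not given: they have to be found in the camera images.
- engraving_machine: white desktop tag engraver, 220 mm deep (x) by 230 mm wide (y), standing loose on rubber feet, 3.5 kg. Origin on the table under its middle; its x points from its front (the side with the keys, towards the robot) to its rear, y to its left, z up. Front face at x = -115 mm, rear face at +105 mm; the front deck (x = -115 to -51 mm) and the rear housing have their tops 75 mm above the table
- left_key_top (a point): middle of the top face of the left (+y) orange release key, with the key up: 84 mm above the table, 91 mm in front of the machine's origin and 32 mm to its left. The key cap is 30 x 30 mm. The two key centres are 64 mm apart. The point moves with the key; its x and y stay those of the machine while the key is up
- right_key_top (a point): the same for the right (-y) release key, 32 mm to the right of the machine's middle line
- left_key (a joint): left key, a rocker hinged behind its cap: 0 up, 0.28 rad fully down, when the cap's middle has sunk 9 mm. It yields from 2 N, is fully down at about 6 N on the middle of the cap, and springs up when let go. Its steel hook, whose top stands 89 mm above the table 10 mm behind the cap, holds the hood shut, even alone; beyond 0.19 rad it is clear of the hood
- right_key (a joint): right key, likewise
- hood (a joint): angle of the hood: 0 shut (lying level on the machine), 1.57 upright, 1.75 rad at its rear stop. With both keys down a spring raises it by itself, slowly (about 1.5 s), to about 0.7 to 0.9 rad, where it stays ajar; from there it must be pushed, with about 1 to 3 N at its front edge, and its stiff hinge holds it wherever it is left
- hood_lip (a point): tip of the black finger lip (34 mm wide, 4 mm thick, 8 mm deep) in the middle of the hood's front edge. Shut: 82 mm above the table, 60 mm in front of the machine's origin; it swings on a radius of 120 mm about the hinge. The hood is a black frame 210 mm wide, 10 mm thick, with an amber window; two steel tongues 12 mm wide stand out of its front edge 32 mm either side of the lip
- hood_hinge (a point): middle of the hood's hinge line, which runs along the machine's y: 60 mm behind the machine's origin, 79 mm above the table
- ring_jar: small glass jar with a cork, 44 mm across and 63 mm high, beside the machine on its right; origin at the middle of its underside. Bystander, loose
- bracelet: brown leather bracelet with a red plate, 65 x 62 x 15 mm, beside the machine on its left; origin at the middle of its underside. Bystander, loose
- parts_dish: round dish with tags, 76 mm across and 15 mm high, in front of the machine to the left; origin at the middle of its underside. Bystander, loose
- loupe: folding loupe, 32 mm across and 13 mm high, in front of the machine to the right; origin at the middle of its underside. Bystander, loose

How it is judged:
By the outcome, as a careful person would: the job done as asked, in the order asked, and still so for the second after the job is handed in, with the robot touching nothing.
It also fails if it takes over 51 s, if anything falls off the work surface, if the arm or the gripper's body presses on something with over 40 N, if the wrist force passes 120 N, or if a joint passes its speed limit or range.

## Robot

A 6-joint arm with a two-finger parallel gripper is mounted at the origin on a cart in front of the work surface, level with it; the furniture and walls round the work are solid. World frame = base frame: x ahead of the robot, y to its left, z up, the work surface at z = 0. Lengths are in mm, angles in rad, forces in N, time in s.
With the tool pointing down it reaches from about 350 to 875 mm from the base axis. Payload 4.2 kg.
Tool frame: the origin (TCP) lies at the very end of the fingers, on their centre line; the grasp point (between the pads) lies 19 mm behind it; z points along the fingers, y is the line along which they close (so a half turn about z gives the same grasp; the last joint's range is limited). The gripper opens to 85 mm and grips with 20 to 120 N. Pads are 22 mm wide; open, the fingers measure 114 mm over their backs; the gripper's body (76 mm by 85 mm) begins 54 mm behind the grasp point. The pads swing forward as they close: fully open they stand 13 mm farther back than shut.
Start: joints at [-1.053, 0.385, 0.008, 0, -1.194, -0.259], TCP at [159.967, -604.16, 231.312] pointing down, gripper open.
Joint ranges: [-3.14, 3.14], [-1.21, 2.06], [-1.07, 1.41], [-3.16, 2.05], [-2.99, -0.16], [-3.1, 3.1]. Speed limits (rad/s): [2.79, 2.79, 3.14, 3.14, 3.14, 3.14].

## Interface

Orientations are given as a unit quaternion [x, y, z, w].
In Python, from bench import read_state, get_image, camera_model, job_done gives the robot as it stands.
- The arm moves only by the shell command python3 -m handwheel 'ROWS'. ROWS is JSON, a list of rows, each a list of 7 numbers: the shift along the tool's x, y, z in m, then the turn, a rotation vector about the tool's x, y, z in rad, then the gripper's target within -1 to 1 (fully open at 1, half-way at 0, shut at -1). In form: [[dx, dy, dz, wx, wy, wz, jaw], ...]. A call has 1 to 10 rows; each row is the pose to reach, as a shift and turn from the pose commanded when the call began, along the tool's axes at that moment; what a row does not reach only later rows make up. A row lasts 1/8 s, in which the tool goes at most 62.5 mm and 10.7 degrees, less where a joint would pass 70% of its speed; a pose out of reach is approached as far as the arm can. A call with a gripper value outside its range is refused whole. The fingers move at their own pace and stop on an object; the grip force is fixed at half the most. Time passes only in rows, so rows that repeat a pose let the fingers close. It gives the time, the measured TCP pose, the force, the opening and the grip force at its end, in the units of the state.
- read_state(): the state, without advancing time (a new reading comes with each control period).
- get_image(name): name is "scene" or "side" or "wrist"; returns (picture, depth): 420x560x3 uint8, blue, green, red; 420x560 float32, mm along the optical axis (not along the pixel's ray), 0 where there is no reading.
- camera_model(name): a dict with "K" (3x3 intrinsics, pixels), "rvec" (rotation vector, rad) and "tvec" (3), from world to camera coordinates, as OpenCV has them; the wrist camera has in their place "hand_eye" (4x4, takes a point from camera to tool coordinates, whose origin is the TCP and whose axes are the flange's). Camera axes: x right, y down, z forward; pixel columns grow to the right and rows downward; lengths in mm; the calibration is good to about 2 mm. A picture is of the moment at which its call begins: read the wrist's pose just before it. camera_model takes no time and is no camera call.
- job_done(): hands the job in; it is judged then, once.
The state is a dict: "clock": time; "joints": joint angles; "joint_vel": joint speeds; "joint_efforts": joint torques, N m; "position": TCP position; "ee_rot": TCP orientation; "contact_force": force on the tool from outside, world axes, zero at the start; "wrist_torque": the same for the moment, N m; "gripper_width": finger opening in mm; "grasp_force": force on a finger pad.
Only numpy, scipy, OpenCV 4.12 (cv2) and the standard library are available. Lean on these libraries where they do the work, as an engineer would, in place of code of your own. Each camera call takes 0.05 s, during which the arm holds its last target. There are 200 camera calls.

## Working session

There is one attempt and no reset: what is moved stays moved. The work goes in short steps, Python scripts to look and compute and a shell command to move; the robot and the scene stay as the last step left them, time stands still between calls to the robot, and variables do not carry over. Pictures are saved under pics/ and viewed, at most 10 in all, crops included, and the job is handed in when it is done.

```bash
ls; mkdir -p pics
python3 - <<'E'
from bench import *
import cv2,numpy as np
print(read_state())
for n in ("scene","side"):
    im,d=get_image(n); cv2.imwrite(f"pics/{n}0.png",im); np.save(f"{n}0.npy",d)
    m=camera_model(n); print(n,m)
print(camera_model("wrist"))
E
```

```text
pics
{'clock': 0.0, 'joints': array([-1.05341319e+00,  3.85589861e-01,  6.57053331e-03, -5.06671522e-04,
       -1.19395784e+00, -2.58617171e-01]), 'joint_vel': array([ 0.00078305,  0.000642  , -0.00088485,  0.00025384,  0.00210953,
        0.00073125]), 'joint_efforts': array([ 5.41799072e-04, -3.92290592e+01,  1.88405836e+01,  4.18636858e+00,
       -4.60549607e-03,  6.42884572e-06]), 'position': array([ 159.80539015, -603.60839846,  230.17868472]), 'ee_rot': array([-1.28929526e-01,  9.91653131e-01,  1.09845034e-03, -1.94591910e-04]), 'contact_force': array([-0.11660514, -0.56098364,  0.65943589]), 'wrist_torque': array([0.02129694, 0.00547801, 0.01714136]), 'grasp_force': 0.0, 'gripper_width': 85.19052408188244}
scene {'K': array([[514.64209644,   0.        , 278.79800269],
       [  0.        , 514.64209644, 216.55034301],
       [  0.        ,   0.        ,   1.        ]]), 'rvec': array([ 1.32345575, -2.25787243,  0.91128084]), 'tvec': array([482.71715891, 325.78054247, 769.70175067])}
side {'K': array([[379.77439401,   0.        , 277.07368338],
       [  0.        , 379.77439401, 205.87406367],
       [  0.        ,   0.        ,   1.        ]]), 'rvec': array([ 2.29204046, -0.37479422,  0.17758912]), 'tvec': array([-426.49050685,  309.1971438 ,  617.18874098])}
{'K': array([[331.39845199,   0.        , 272.16746144],
       [  0.        , 331.39845199, 212.17700033],
       [  0.        ,   0.        ,   1.        ]]), 'hand_eye': array([[ 1.04925842e-03, -9.44610084e-01, -3.28193065e-01,
         8.45849046e+01],
       [ 9.99998776e-01,  6.10263238e-04,  1.44060425e-03,
        -1.50830208e-01],
       [-1.16052514e-03, -3.28194175e-01,  9.44609568e-01,
        -1.42907441e+02],
       [ 0.00000000e+00,  0.00000000e+00,  0.00000000e+00,
         1.00000000e+00]])}
```

View pics/scene0.png

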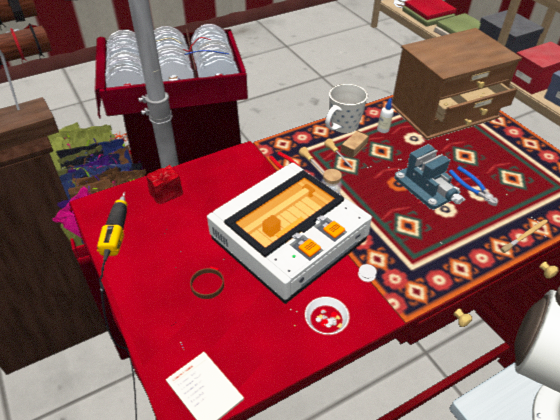

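View pics/side0.png

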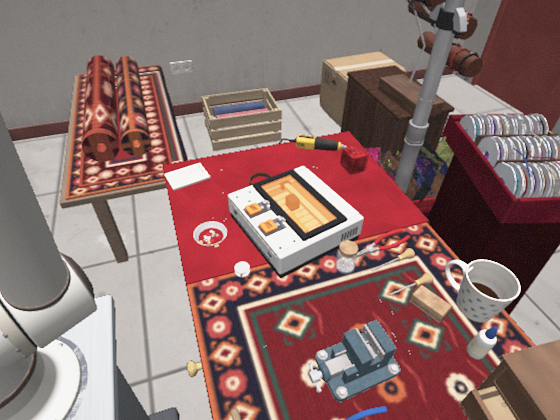

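The scene view shows the orange keys at about (308,244) (left) and (331,228) (right); in the side view they are at (258,208) and (272,226). The bracelet, dish, loupe and jar are clear of them. Next I'll measure the machine pose.

```bash
cat > h.py <<'E'
import numpy as np,cv2
from bench import *
from scipy.spatial.transform import Rotation as R
def c2w(n):
    m=camera_model(n)
    if n=="wrist":
        s=read_state(); T=np.eye(4);T[:3,:3]=R.from_quat(s['ee_rot']).as_matrix();T[:3,3]=s['position']
        return m['K'],T@m['hand_eye']
    T=np.eye(4);T[:3,:3]=cv2.Rodrigues(m['rvec'])[0];T[:3,3]=m['tvec']; return m['K'],np.linalg.inv(T)
def cloud(d,K,T):
    v,u=np.indices(d.shape)
    p=np.stack([(u-K[0,2])/K[0,0]*d,(v-K[1,2])/K[1,1]*d,d],-1)
    return p@T[:3,:3].T+T[:3,3]
E
python3 - <<'E'
from h import *
for n,box in (("scene",(285,200,350,265)),("side",(240,195,290,240))):
    K,T=c2w(n); im=cv2.imread(f"pics/{n}0.png"); d=np.load(n+"0.npy"); P=cloud(d,K,T)
    hsv=cv2.cvtColor(im,cv2.COLOR_BGR2HSV)
    m=((hsv[...,0]>8)&(hsv[...,0]<25)&(hsv[...,1]>150)&(hsv[...,2]>150)&(d>0)).astype(np.uint8)
    k,l,st,c=cv2.connectedComponentsWithStats(m)
    for i in range(1,k):
        if st[i,4]>25 and 200<c[i][0]<360 and 150<c[i][1]<270: print(n,c[i].round(),st[i,4],np.median(P[l==i],0).round(1),np.percentile(P[l==i],[3,97],0).round(1).tolist())
    # white deck/top at z 75
    w=(hsv[...,1]<50)&(hsv[...,2]>150)&(abs(P[...,2]-75)<6)&(d>0)
    q=P[w][:,:2].astype(np.float32); med=np.median(q,0); q=q[np.linalg.norm(q-med,axis=1)<190]
    print(len(q),cv2.minAreaRect(q), np.median(P[w][:,2]))
E
```

```text
scene [273. 164.] 37 [780.1 130.3  -0.8] [[759.5, 125.8, -4.6], [805.4, 132.9, 1.7]]
scene [344. 165.] 28 [698.5 -11.8  -1.4] [[681.1, -20.6, -3.3], [716.0, -6.8, 1.5]]
scene [284. 209.] 1884 [575.3 230.   79.3] [[523.3, 132.7, 76.7], [619.2, 304.4, 82.1]]
scene [334. 229.] 212 [481.4 168.1  82. ] [[468.3, 152.7, 77.7], [497.2, 181.6, 84.8]]
scene [309. 247.] 230 [467.2 229.4  81.5] [[454.1, 215.1, 78.0], [482.4, 243.8, 84.0]]
scene [355. 259.] 64 [455.4 128.4  -0.8] [[440.0, 123.1, -3.6], [471.7, 132.2, 2.2]]
3967 ((559.60986328125, 217.85675048828125), (220.63418579101562, 230.02516174316406), 13.613676071166992) 72.53387252983259
side [301. 191.] 103 [601.2 265.6  79.6] [[517.9, 148.3, 77.7], [629.8, 311.4, 82.1]]
side [284. 184.] 37 [559.5 287.7  79.7] [[553.4, 269.2, 77.9], [577.7, 293.5, 81.2]]
side [292. 202.] 174 [559.5 218.5  80.3] [[546.1, 196.0, 78.4], [573.7, 241.0, 81.9]]
side [253. 207.] 34 [471.9 226.1  82.7] [[465.2, 218.7, 80.9], [478.0, 235.4, 84.6]]
side [253. 211.] 33 [464.2 213.6  80.2] [[455.3, 209.5, 74.9], [486.2, 236.3, 83.3]]
side [268. 224.] 39 [485.4 165.3  83.3] [[480.6, 155.0, 81.6], [491.2, 174.6, 86.1]]
side [267. 229.] 33 [478.4 151.3  80.8] [[470.3, 148.5, 63.3], [499.6, 171.2, 83.1]]
2718 ((562.291259765625, 215.09136962890625), (219.4230194091797, 230.02293395996094), 13.493390083312988) 73.86240950227318
```

```bash
python3 -m handwheel '[[-0.358,0.22,0,0,0,0.023,0.17],[-0.358,0.22,0,0,0,0.023,0.17],[-0.358,0.22,0,0,0,0.023,0.17],[-0.358,0.22,0,0,0,0.023,0.17],[-0.358,0.22,0,0,0,0.023,0.17],[-0.358,0.22,0,0,0,0.023,0.17],[-0.511,0.692,0,0,0,0.023,0.17],[-0.511,0.692,0,0,0,0.023,0.17],[-0.511,0.692,0,0,0,0.023,0.17],[-0.511,0.692,0,0,0,0.023,0.17]]'
```

```text
clock: 1.35
position: [445.7, -82.1, 231.2]
ee_rot: [-0.118, 0.993, 0.0, -0.0]
contact_force: [1.0, 0.0, 0.5]
gripper_width: 50.1
grasp_force: 0.0
```

```bash
python3 -m handwheel '[[-0.095,0.263,0.06,0,0,0,0.17],[-0.095,0.263,0.06,0,0,0,0.17],[-0.095,0.263,0.06,0,0,0,0.17],[-0.095,0.263,0.06,0,0,0,0.17],[-0.095,0.263,0.06,0,0,0,0.17],[-0.095,0.263,0.06,0,0,0,0.17],[-0.095,0.263,0.06,0,0,0,0.17]]'
cat > look.py <<'E'
import sys
from h import *
n,f=sys.argv[1:3]
K,T=c2w(n); s=read_state(); im,d=get_image(n); P=cloud(d,K,T)
cv2.imwrite(f"pics/{f}.png",im); np.save(f+".npy",P)
hsv=cv2.cvtColor(im,cv2.COLOR_BGR2HSV)
m=((hsv[...,0]>8)&(hsv[...,0]<25)&(hsv[...,1]>150)&(hsv[...,2]>150)&(d>0)&(P[...,2]>70)).astype(np.uint8)
k,l,st,c=cv2.connectedComponentsWithStats(m)
for i in range(1,k):
    if st[i,4]>100:
        q=P[l==i]; q=q[q[:,2]>np.median(q[:,2])-3]
        print(c[i].round(),st[i,4],cv2.minAreaRect(q[:,:2].astype(np.float32)),np.median(q,0).round(1))
print(s['position'],R.from_quat(s['ee_rot']).as_matrix().round(4).tolist(),s['contact_force'],s['gripper_width'])
E
python3 look.py wrist w1
```

```text
clock: 2.22
position: [476.5, 193.3, 171.0]
ee_rot: [-0.118, 0.993, -0.0, -0.001]
contact_force: [0.6, 0.3, 0.3]
gripper_width: 49.4
grasp_force: 0.0
[234. 218.] 1276 ((484.37249755859375, 165.7523193359375), (29.233291625976562, 29.27408790588379), 13.029500961303711) [483.4 165.4  83.4]
[319. 221.] 1025 ((469.5450439453125, 227.9191131591797), (29.522354125976562, 29.298824310302734), 13.184369087219238) [471.9 228.4  82.6]
[385. 301.] 103 ((526.425537109375, 300.335205078125), (35.738365173339844, 4.109500408172607), 13.245881080627441) [527.5 301.3  79.8]
[308. 313.] 1213 ((552.1848754882812, 242.534912109375), (39.60277557373047, 28.43546485900879), 16.869396209716797) [552.4 242.3  80.4]
[272. 361.] 512 ((608.24951171875, 225.76388549804688), (6.1078643798828125, 115.99168395996094), 13.626097679138184) [608.8 225.3  80.3]
[476.51431426 193.29342572 171.01127089] [[-0.9723, -0.2336, -0.001], [-0.2336, 0.9723, -0.0007], [0.0011, -0.0004, -1.0]] [0.624616   0.27392656 0.29599757] 49.433848649650166
```

View pics/w1.png

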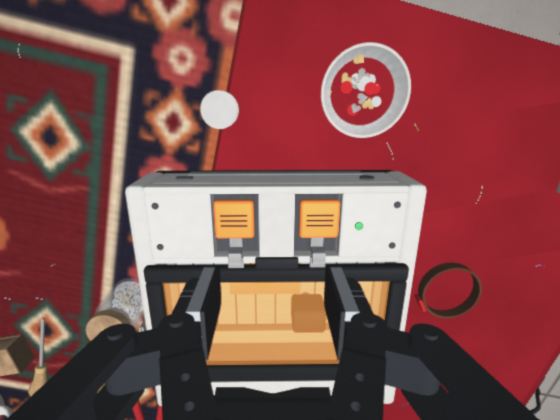

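Close up, the keys are at (234,218) and (319,221), which puts their midpoint at (477.0,196.8). The tool yaw already matches. Next I'll descend to just above the caps.

```bash
python3 -m handwheel '[[0.002,0.0035,0.03,0,0,0,0.17],[0.002,0.0035,0.05,0,0,0,0.17],[0.002,0.0035,0.07,0,0,0,0.17],[0.002,0.0035,0.079,0,0,0,0.17],[0.002,0.0035,0.081,0,0,0,0.17],[0.002,0.0035,0.081,0,0,0,0.17]]'; python3 -m handwheel '[[0,0,0.003,0,0,0,0.17],[0,0,0.005,0,0,0,0.17],[0,0,0.005,0,0,0,0.17]]'
```

```text
clock: 3.02
position: [474.6, 196.7, 91.0]
ee_rot: [-0.117, 0.993, 0.0, 0.001]
contact_force: [0.5, -0.0, 0.0]
gripper_width: 49.9
grasp_force: 0.0
clock: 3.4
position: [474.1, 196.8, 85.3]
ee_rot: [-0.118, 0.993, -0.0, -0.0]
contact_force: [-0.4, -0.2, 0.1]
gripper_width: 49.6
grasp_force: 0.0
```

```bash
python3 -m handwheel '[[0,0,0.002,0,0,0,0.17],[0,0,0.004,0,0,0,0.17],[0,0,0.005,0,0,0,0.17],[0,0,0.005,0,0,0,0.17]]'; python3 -m handwheel '[[0,0,0.002,0,0,0,0.17],[0,0,0.004,0,0,0,0.17],[0,0,0.004,0,0,0,0.17]]'
```

```text
clock: 3.9
position: [474.1, 196.7, 80.3]
ee_rot: [-0.118, 0.993, -0.0, -0.0]
contact_force: [-0.3, -0.2, 0.4]
gripper_width: 50.0
grasp_force: 0.1
clock: 4.28
position: [472.5, 196.2, 77.0]
ee_rot: [-0.117, 0.993, -0.001, -0.002]
contact_force: [-6.1, -0.3, 10.6]
gripper_width: 50.1
grasp_force: 5.3
```

```bash
python3 -m handwheel '[[0,0,0.002,0,0,0,0.17],[0,0,0.003,0,0,0,0.17],[0,0,0.003,0,0,0,0.17]]'; python3 look.py wrist w2
```

```text
clock: 4.65
position: [471.1, 195.7, 74.0]
ee_rot: [-0.117, 0.993, -0.001, -0.003]
contact_force: [-12.3, 0.7, 14.1]
gripper_width: 50.0
grasp_force: 8.1
[209. 280.] 1375 ((481.6328430175781, 165.02154541015625), (28.821807861328125, 29.803422927856445), 14.174530982971191) [476.8 165.5  75.8]
[332. 281.] 792 ((466.79925537109375, 227.04908752441406), (29.045501708984375, 29.587066650390625), 14.310406684875488) [461.5 221.5  75.6]
[471.10222775 195.66979322  74.04021666] [[-0.9724, -0.2333, -0.0058], [-0.2332, 0.9724, -0.0028], [0.0063, -0.0014, -1.0]] [-12.31672506   0.70471049  14.148925  ] 50.01694042514722
```

```bash
python3 -m handwheel '[[0.002,0,0.001,0,0,0,0.17],[0.003,0,0.002,0,0,0,0.17],[0.003,0,0.002,0,0,0,0.17]]'; python3 look.py wrist w3
```

```text
clock: 5.08
position: [470.1, 195.7, 72.6]
ee_rot: [-0.118, 0.993, -0.0, -0.001]
contact_force: [-7.5, 0.8, 12.4]
gripper_width: 50.3
grasp_force: 7.1
[329. 282.] 553 ((466.1788024902344, 227.2270050048828), (27.92397689819336, 29.657384872436523), 13.800911903381348) [462.  218.2  74. ]
[187. 273.] 576 ((476.69500732421875, 153.35316467285156), (13.266589164733887, 24.259294509887695), 58.37070083618164) [474.8 154.2  73.6]
[230. 296.] 453 ((478.9242248535156, 177.22076416015625), (27.445161819458008, 8.076521873474121), 4.887270927429199) [485.8 178.   76.8]
[470.12534401 195.74886737  72.61393947] [[-0.9723, -0.2337, -0.0016], [-0.2337, 0.9723, -0.0008], [0.0018, -0.0004, -1.0]] [-7.49464285  0.83498459 12.38559073] 50.28596126972254
```

View pics/w3.png

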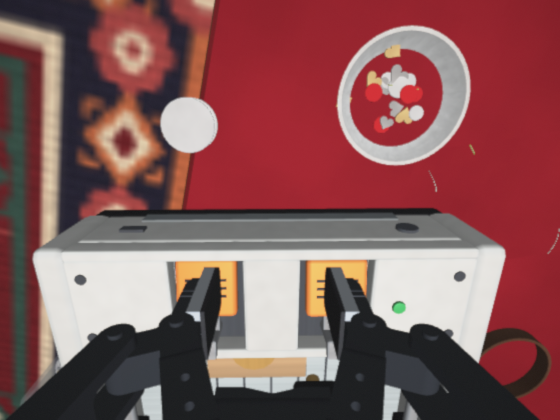

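The fingertips are on both caps at (207,288) and (337,287), and the hood seems to have started to lift. I'll press a little deeper and hold.

```bash
python3 -m handwheel '[[0.001,0,0.002,0,0,0,0.17],[0.001,0,0.002,0,0,0,0.17],[0.001,0,0.002,0,0,0,0.17],[0.001,0,0.002,0,0,0,0.17],[0.001,0,0.002,0,0,0,0.17],[0.001,0,0.002,0,0,0,0.17],[0.001,0,0.002,0,0,0,0.17],[0.001,0,0.002,0,0,0,0.17]]'; python3 look.py scene s1
```

```text
clock: 6.12
position: [469.3, 195.6, 70.8]
ee_rot: [-0.118, 0.993, -0.0, -0.001]
contact_force: [-7.9, 0.2, 14.1]
gripper_width: 50.1
grasp_force: 7.6
[469.31732364 195.56708617  70.81268534] [[-0.9723, -0.2339, -0.0013], [-0.2339, 0.9723, -0.0007], [0.0014, -0.0004, -1.0]] [-7.93343243  0.17439042 14.08199247] 50.12984708451181
```

View pics/s1.png

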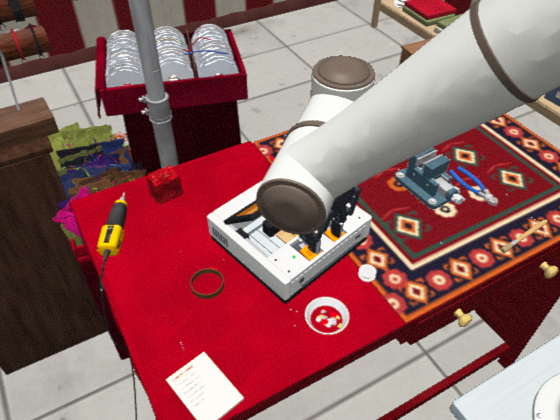

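The hood's left edge at (240,212) is raised. I'll hold longer, then measure its angle from the side camera.

```bash
python3 -m handwheel '[[0,0,0,0,0,0,0.17],[0,0,0,0,0,0,0.17],[0,0,0,0,0,0,0.17],[0,0,0,0,0,0,0.17],[0,0,0,0,0,0,0.17],[0,0,0,0,0,0,0.17],[0,0,0,0,0,0,0.17],[0,0,0,0,0,0,0.17]]'
cat > hood.py <<'E'
import sys
from h import *
f=sys.argv[1]; a=np.radians(13.5); O=np.array([566,217.7,0]); M=np.array([[np.cos(a),-np.sin(a),0],[np.sin(a),np.cos(a),0],[0,0,1]])
for n in ("side","scene"):
    K,T=c2w(n); im,d=get_image(n); P=(cloud(d,K,T)-O)@M; cv2.imwrite(f"pics/{f}{n}.png",im)
    m=(d>0)&(abs(P[...,1])<104)&(P[...,2]>95)&(P[...,0]>-40)&(P[...,0]<110)&(P[...,2]<215)
    q=P[m]; print(n,len(q))
    for z in range(95,215,12):
        s=q[(q[:,2]>=z)&(q[:,2]<z+12)]
        if len(s)>5: print(z,len(s),np.percentile(s[:,0],[5,50,95]).round(),np.percentile(s[:,1],[5,50,95]).round())
E
python3 hood.py h1
```

```text
clock: 7.18
position: [469.3, 195.5, 70.8]
ee_rot: [-0.118, 0.993, -0.0, -0.001]
contact_force: [-8.1, 0.4, 13.1]
gripper_width: 50.1
grasp_force: 7.6
side 589
95 68 [36. 43. 48.] [-104.    1.   93.]
107 76 [25. 31. 39.] [-104.  -12.   93.]
119 72 [14. 19. 26.] [-103.  -14.   94.]
131 23 [ 1. 11. 18.] [-104. -102.   93.]
143 40 [-18. -10.   4.] [-104.  -95.   49.]
155 308 [-20. -15.  -8.] [-98. -35.  49.]
scene 129
95 25 [33. 40. 45.] [ 53.  71. 103.]
107 21 [22. 27. 34.] [ 56.  75. 103.]
119 16 [13. 17. 23.] [ 64.  79. 103.]
143 21 [-20. -19.  -1.] [ 93.  99. 103.]
155 42 [-20. -17. -11.] [ 87.  94. 102.]
```

View pics/h1side.png

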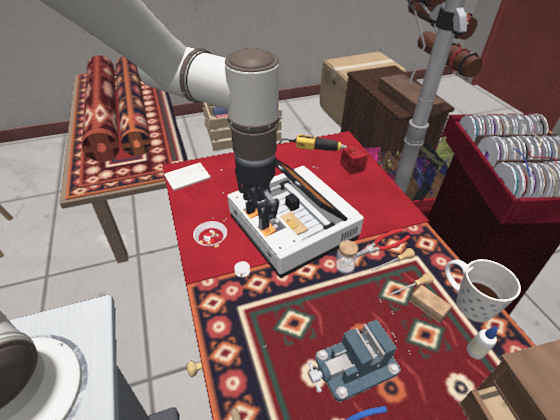

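The hood stands ajar at about 0.8 rad, with its edge at local (-20,162), which is around (290,170) in the side view. Next I'll let go of the keys, rise and close the fingers in free air.

```bash
python3 -m handwheel '[[0,0,-0.008,0,0,0,0.17],[0,0,-0.022,0,0,0,0.17],[0,0,-0.05,0,0,0,-1],[0,0,-0.085,0,0,0,-1],[0,0,-0.085,0,0,0,-1],[0,0,-0.085,0,0,0,-1],[0,0,-0.085,0,0,0,-1],[0,0,-0.085,0,0,0,-1]]'; python3 hood.py h2
```

```text
clock: 8.28
position: [469.9, 195.5, 153.5]
ee_rot: [-0.118, 0.993, -0.001, -0.001]
contact_force: [0.7, 0.5, 0.7]
gripper_width: 0.1
grasp_force: 0.0
side 574
95 57 [38. 44. 48.] [-103.    3.   92.]
107 57 [25. 32. 38.] [-103.    5.   92.]
119 51 [17. 22. 27.] [-104.   -6.   95.]
131 21 [ 6. 11. 20.] [-104.  -99.   96.]
143 31 [-16.  -5.   5.] [-104.  -93.   94.]
155 342 [-18. -14.  -6.] [-99. -30.  68.]
167 15 [-19. -18. -17.] [-32.  -4.  19.]
scene 518
95 54 [35. 39. 46.] [-36.  32. 101.]
107 57 [23. 29. 34.] [-29.  37. 103.]
119 34 [16. 19. 23.] [-23.  28. 103.]
131 7 [ 3. 10. 15.] [ 98. 102. 104.]
143 52 [-18. -17.  -1.] [ -2.  70. 102.]
155 311 [-20. -16.  -9.] [-3. 49. 98.]
```

```bash
python3 -m handwheel '[[-0.025,0,0,0,0,0,-1],[-0.045,0,0,0,0,0,-1],[-0.055,0,0,0,0,0,-1],[-0.06,0,0,0,0,0,-1],[-0.065,0,0,0,0,0,-1],[-0.07,0,-0.002,0,0,0,-1],[-0.073,0,-0.003,0,0,0,-1],[-0.076,0,-0.005,0,0,0,-1]]'
```

```text
clock: 9.38
position: [544.1, 213.5, 159.5]
ee_rot: [-0.118, 0.993, -0.0, -0.0]
contact_force: [-0.6, -0.2, 0.7]
gripper_width: -0.3
grasp_force: 0.4
```

```bash
python3 hood.py h3; python3 -c "
import cv2
a=cv2.imread('pics/h3side.png')[120:290,200:400]; cv2.imwrite('pics/h3c.png',cv2.resize(a,(700,595),interpolation=2))"
```

```text
side 583
119 6 [18. 23. 35.] [-104. -103. -102.]
155 165 [-29.  -7.  -3.] [-98. -18.  96.]
167 185 [-31.  -6.  -0.] [-96. -27.  68.]
179 64 [-32. -27. -14.] [-14. -11.   3.]
191 33 [-33. -31. -26.] [-14.  -6.   7.]
203 117 [-34. -32. -13.] [-32.  -8.  28.]
scene 863
155 305 [-28.  -7.  -2.] [-88.  40.  99.]
167 226 [-33.  -7.  -2.] [-93.  13.  87.]
179 76 [-34. -29. -18.] [-6.  9. 16.]
191 56 [-35. -32. -27.] [-11.   5.  16.]
203 177 [-35. -33. -13.] [-26.  11.  31.]
```

View pics/h3c.png

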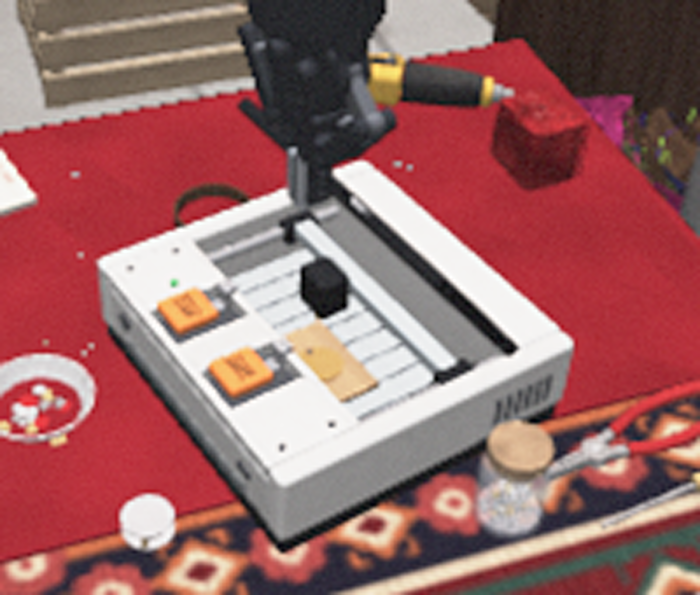

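The hood has followed the fingers to about 0.92 rad, and the keys are back up. I'll keep pushing along its arc.

```bash
python3 -m handwheel '[[-0.006,0,-0.006,0,0,0,-1],[-0.012,0,-0.01,0,0,0,-1],[-0.018,0,-0.013,0,0,0,-1],[-0.024,0,-0.016,0,0,0,-1],[-0.03,0,-0.018,0,0,0,-1],[-0.036,0,-0.02,0,0,0,-1],[-0.042,0,-0.022,0,0,0,-1],[-0.048,0,-0.023,0,0,0,-1],[-0.054,0,-0.024,0,0,0,-1],[-0.06,0,-0.025,0,0,0,-1]]';  python3 -m handwheel '[[-0.004,0,0,0,0,0,-1],[-0.008,0,0,0,0,0,-1],[-0.012,0,0,0,0,0,-1],[-0.016,0,0,0,0,0,-1],[-0.016,0,0,0,0,0,-1]]'; python3 hood.py h4
```

```text
clock: 10.72
position: [603.7, 227.6, 185.5]
ee_rot: [-0.118, 0.993, 0.0, 0.001]
contact_force: [-1.2, -3.5, 4.9]
gripper_width: -0.1
grasp_force: 2.5
clock: 11.35
position: [618.2, 231.7, 183.6]
ee_rot: [-0.118, 0.993, 0.0, -0.0]
contact_force: [-1.1, 0.8, -0.6]
gripper_width: 0.6
grasp_force: 0.3
side 2476
95 268 [61. 64. 65.] [-92.  -9.  90.]
107 275 [61. 65. 66.] [-95. -10.  91.]
119 278 [62. 66. 67.] [-95.  -7.  91.]
131 305 [63. 66. 68.] [-96.  -8.  91.]
143 286 [64. 67. 69.] [-95. -10.  91.]
155 310 [65. 68. 70.] [-95. -12.  91.]
167 207 [65. 68. 70.] [-101.  -30.   93.]
179 383 [64. 68. 74.] [-97. -29.  91.]
191 98 [44. 54. 75.] [-36. -10.   7.]
203 66 [45. 49. 61.] [-13.  -8.   6.]
scene 3645
95 406 [58. 62. 64.] [-93.   5.  95.]
107 431 [59. 63. 65.] [-92.   7.  95.]
119 422 [60. 63. 66.] [-93.   5.  96.]
131 439 [61. 64. 66.] [-92.   7.  97.]
143 445 [62. 65. 67.] [-90.   7.  95.]
155 429 [63. 66. 68.] [-92.  11.  96.]
167 307 [63. 66. 68.] [-95.  20.  99.]
179 556 [62. 65. 72.] [-92.  23.  96.]
191 114 [42. 48. 73.] [-9. 12. 35.]
203 96 [42. 46. 57.] [-11.   9.  15.]
```

Upright at about 1.63 rad. I'll back away and check.

```bash
python3 -m handwheel '[[0.01,0,0,0,0,0,-1],[0.03,0,0,0,0,0,-1],[0.07,0,0,0,0,0,-1],[0.11,0,-0.03,0,0,0,-1],[0.15,0,-0.07,0,0,0,-1],[0.17,0,-0.1,0,0,0,-1],[0.17,0,-0.1,0,0,0,-1],[0.17,0,-0.1,0,0,0,-1]]'; python3 hood.py h5 | head -9; python3 look.py wrist w5; python3 -c "
import cv2
a=cv2.imread('pics/h5side.png')[120:290,180:400]; cv2.imwrite('pics/h5c.png',cv2.resize(a,(770,595),interpolation=2))"
```

```text
clock: 12.45
position: [452.3, 191.4, 284.0]
ee_rot: [-0.118, 0.993, 0.0, -0.0]
contact_force: [-0.4, -0.4, -0.6]
gripper_width: 0.1
grasp_force: 0.0
side 2516
95 261 [60. 63. 65.] [-97. -12.  92.]
107 279 [61. 64. 66.] [-96.  -8.  90.]
119 284 [61. 65. 66.] [-99.  -8.  92.]
131 293 [62. 65. 67.] [-96. -11.  91.]
143 309 [63. 66. 68.] [-98.  -9.  92.]
155 304 [64. 67. 69.] [-96.  -7.  91.]
167 247 [64. 67. 69.] [-101.  -16.   92.]
179 466 [64. 66. 73.] [-98. -17.  88.]
[242. 204.] 596 ((484.6026611328125, 166.0375213623047), (29.09528350830078, 29.502653121948242), 14.067904472351074) [485.4 164.7  83.6]
[301. 206.] 388 ((469.2043151855469, 227.938232421875), (28.429046630859375, 28.58827018737793), 14.295561790466309) [474.2 228.8  83. ]
[452.55060676 191.3542147  283.07353584] [[-0.9724, -0.2333, -0.0018], [-0.2333, 0.9724, -0.0013], [0.0021, -0.0008, -1.0]] [ 0.7744271  -0.46148357 -1.01147161] 0.01933230026818642
```

View pics/h5c.png

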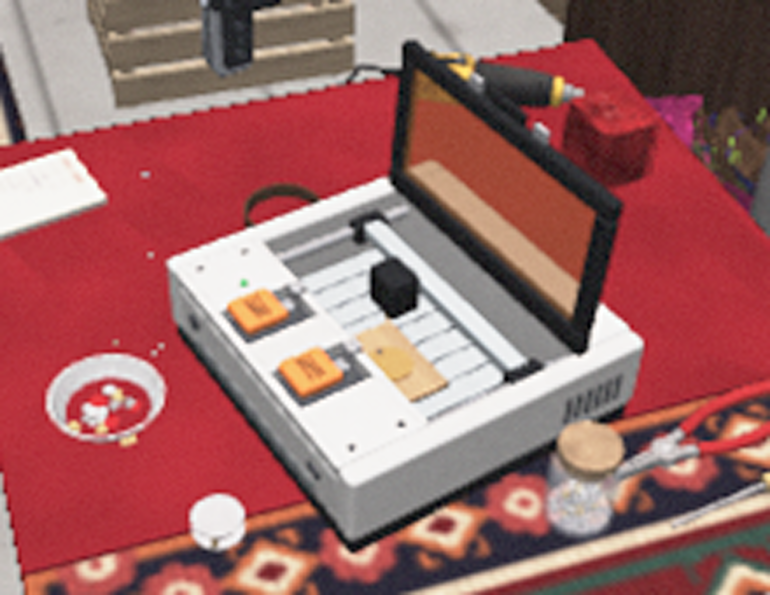

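The hood stands upright, from (400,180) to (620,210). Both keys are up and where they started, so the machine hasn't moved, and the small things look undisturbed.

```bash
python3 -c "
from bench import *
print(job_done())"
```

```text
the job is handed in; nothing more can be done
None
```

Both keys were pressed together and held until the hood was ajar at about 0.8 rad, then the hood was pushed back to about 1.63 rad, where it stayed upright on its own with the robot clear; the machine and the small things did not appear to move, and the job was handed in at about 12.5 s.

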